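Hang the herb basket under the hanger

ROBOT

A 6-joint arm with a two-finger parallel gripper is mounted at the origin on a cart in front of the work surface, level with it; the furniture and walls round the work are solid. World frame = base frame: x ahead of the robot, y to its left, z up, the work surface at z = 0. Lengths are in m, angles in rad, forces in N, time in s.
With the tool pointing down it reaches from about 0.275 to 1 m from the base axis. Payload 8.4 kg.
Tool frame: the origin (TCP) lies on the centre line of the jaws, within the pads' length; the fingertips stand 17 mm ahead of it and the grasp point (between the pads) lies 2 mm behind it (bot.tcp_to_tips is the z of the fingertips in the tool frame, in m); z points along the fingers, y is the line along which they close (so a half turn about z gives the same grasp; the last joint's range is limited). The gripper opens to 85 mm and grips with 20 to 120 N. Pads are 22 mm wide; open, the fingers measure 114 mm over their backs; the gripper's body (76 mm by 85 mm) begins 54 mm behind the grasp point. The pads swing forward as they close: fully open they stand 13 mm farther back than shut.
Start: joints at [-1.104, 0.353, 1.633, -0, 1.155, -0.002], TCP at [0.282, -0.558, 0.248] pointing down, gripper open.
Joint ranges: [-2.63, 2.63], [-0.92, 2.1], [0.06, 2.66], [-1.3, 4.44], [0, 2.69], [-3.02, 3.02]. Speed limits (rad/s): [2.22, 2.22, 2.79, 3.14, 3.14, 3.14].

INTERFACE

Orientations are given as a unit quaternion [x, y, z, w].
In Python, from workcell import bot, hand, kinematics, get_obs, vision, hand_in gives the robot as it stands. The module is installed in compiled form; this text tells all that it offers. Calls block until the motion is done:
- bot.reach(position, orientation): joint-space move of the TCP to a pose.
- bot.servo_line(position, ori=None, velocity=0.15): straight line of the TCP; ori=None keeps the orientation; velocity is the mean speed in m/s.
- bot.goto_joints(angles): joint-space move.
- hand.move_gripper(opening, strength=None): finger opening in m; strength is the grip in N (None keeps the last); returns when the fingers have stopped.
- bot.dwell(seconds).
- kinematics.solve_ik(position, orientation): joint angles nearest the present ones, or None.
- get_obs(): the state.
- vision.read_camera(name): name is "scene" or "top"; returns a dict with "frame" (384x512x3 uint8, red, green, blue), "intrinsics" (3x3 intrinsics, pixels), "view" (4x4, takes a point from world to camera coordinates). Camera axes: x right, y down, z forward; pixel columns grow to the right and rows downward; lengths in m; the calibration is good to about 2 mm. A picture is of the moment at which its call begins. There is no depth.
A pose or a line that the arm cannot do raises bot.IKError and nothing moves.
- hand_in(): hands the job in; it is judged then, once.
The state is a dict: "time_s": time; "joint_pos": joint angles; "joint_vel": joint speeds; "joint_efforts": joint torques, N m; "position": TCP position; "orientation": TCP orientation; "wrist_force": force on the tool from outside, world axes, zero at the start; "ft_torque": the same for the moment, N m; "gripper_width": finger opening in m; "grip_force": force on a finger pad.
Only numpy, scipy, OpenCV 4.12 (cv2) and the standard library are available. Lean on these libraries where they do the work, as an engineer would, in place of code of your own. Each camera call takes 0.05 s, during which the arm holds its last target. There are 200 camera calls.

TASK

Pick up the small steel basket by its wooden handle and hang it by its hook from the lower loop of the hanger on the stand: pass the hook's point through the loop, then draw it gently down (never over 10 N) until the bar has pushed past the hook's sprung gate and sits in the crown of the hook. Ease off the pull before you let go, so that hanger and basket hang from the stand as a still, level chain, and leave the other things on the worktop where they are.

Things in the scene. Friction and masses are not known exactly. Their poses are not given: they have to be found in the camera images.
- stand: Fixed steel stand. Origin on the worktop under the dip that carries the hanger; +x from the dip to the post, z up, free side -x. Foot 150 mm across, 12 high, centred at x = 58 mm; post 14 thick at x = 120; from its top (310) an 8 mm arm reaches back to the dip (300 high), tip at x = -16, up to 325. The arm is springy: it sags by an unknown amount when the chain is pulled.
- hanger: Loose flat steel link, 0.15 kg, hanging by its small upper ring in the stand's dip; swings freely. Made of 6 mm wire in its own y-z plane: lower loop 34 wide, 56 mm high inside, its straight lower bar along y; top of ring 118 mm above the origin. Origin: middle of the lower bar, on its axis, about 194 mm above the worktop. x across its plane; the hook comes in from -x towards +x.
- basket: Loose open steel basket, about 0.125 kg, 80 (x) x 70 (y) x 45 mm. Origin: centre of underside. A wire yoke rises from its sides to a shank at x = -10 mm that bends over into a downward-open hook (6 mm wire, in the x-z plane, top at 144 mm, 14.5 mm between shank and point). Wooden handle at the front: bar along x from -39 to -118 mm, 14 wide (y), 24 high, z = 21 to 45 mm.
- hook_seat (a point): Point inside the hook, basket frame (0, 0, 135) mm: the axis of the 6 mm bar lies here when it touches the crown. Axes as the basket.
- hook_point (a point): Centre of the hook's rounded end (radius 3 mm), which looks down: basket frame (13.5, 0, 108) mm.
- gate_hinge (a point): Hinge of the thin sprung gate that closes the hook's mouth, basket frame (-7.5, 0, 116) mm. Drawn down over the bar, the gate meets it with hook_seat 24 mm above the bar's axis, swings up, and shuts behind it with hook_seat about 4 mm above. This takes a pull of 4 to 6.5 N at most; then it drops. The basket's weight alone does not open it.
- grip (a point): Where to grip the wooden handle, across its 14 mm width: basket frame (-88, 0, 33) mm.
- tin: Bystander: low food tin, 76 mm across, 58 mm high, behind the work. Origin at the centre of its underside.
- tealight: Bystander: small tealight candle, 38 mm across, 15 mm high, between stand and basket, to the back. Origin at the centre of its underside.
- spice_jar: Bystander: spice jar, 41 mm across, 105 mm high, far back. Origin at the centre of its underside.
- bowl: Bystander: bowl, 120 mm across, 61 mm high, at the back right. Origin at the centre of its underside.
- mug: Bystander: mug, 94 mm high, at the back left. Origin at the centre of its underside.
- peeler: Bystander: vegetable peeler, 170 x 25 x 18 mm, lying between stand and basket, to the front. Origin at the centre of its underside.

How it is judged:
By the outcome, as a careful person would: the job done as asked, in the order asked, and still so for the second after the job is handed in, with the robot touching nothing.
It also fails if it takes over 70 s, if anything falls off the work surface, if the arm or the gripper's body presses on something with over 40 N, if the wrist force passes 120 N, or if a joint passes its speed limit or range.

## Working session

There is one attempt and no reset: what is moved stays moved. The work goes in short steps, each a Python script; the robot and the scene stay as the last script left them, time stands still between calls to the robot, and variables do not carry over. Pictures are saved under pics/ and viewed, at most 10 in all, crops included, and the job is handed in when it is done.

```bash
mkdir -p pics
python3 - <<'E'
from workcell import bot,hand,kinematics,get_obs,vision
import cv2,numpy as np
np.set_printoptions(precision=4,suppress=True)
for n in("scene","top"):
    r=vision.read_camera(n);cv2.imwrite(f"pics/{n}0.png",cv2.resize(r["frame"][:,:,::-1],(768,576),interpolation=cv2.INTER_CUBIC))
    np.savez(f"{n}0.npz",**r);print(n,r["intrinsics"],r["view"])
o=get_obs();print(o)
E
```

```text
scene [[347.2494   0.     254.3496]
 [  0.     347.2494 193.3326]
 [  0.       0.       1.    ]] [[-0.6411 -0.7674 -0.0077  0.3769]
 [-0.438   0.3741 -0.8175  0.3892]
 [ 0.6302 -0.5207 -0.5759  0.6699]
 [ 0.      0.      0.      1.    ]]
top [[440.0815   0.     257.5297]
 [  0.     440.0815 189.3477]
 [  0.       0.       1.    ]] [[-0.2533 -0.9674  0.0059  0.1206]
 [-0.9283  0.2414 -0.2827  0.5977]
 [ 0.2721 -0.0771 -0.9592  0.9728]
 [ 0.      0.      0.      1.    ]]
{'time_s': 0.1, 'joint_pos': array([-1.1044,  0.3536,  1.6341,  0.    ,  1.1552, -0.0024]), 'joint_vel': array([-0.0006, -0.0053, -0.0009,  0.0001,  0.0013, -0.002 ]), 'joint_efforts': array([  0.0002, -60.6358, -34.2819,   0.    ,   0.004 ,   0.    ]), 'position': array([ 0.2822, -0.5572,  0.2476]), 'orientation': array([ 0.9726,  0.2323, -0.0001, -0.0006]), 'wrist_force': array([ 0.4074, -1.0223, -0.631 ]), 'ft_torque': array([-0.0122,  0.024 ,  0.0595]), 'grip_force': 0.0, 'gripper_width': 0.08569858016688271}
```

View pics/scene0.png

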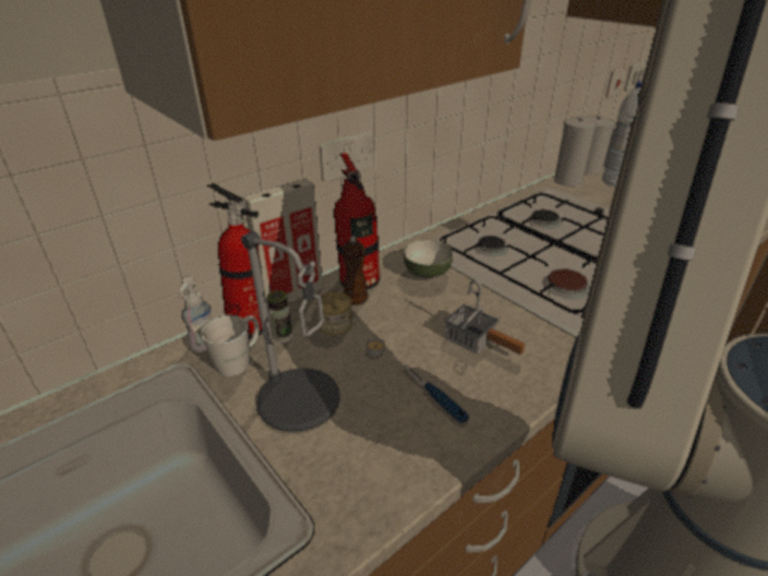

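View pics/top0.png

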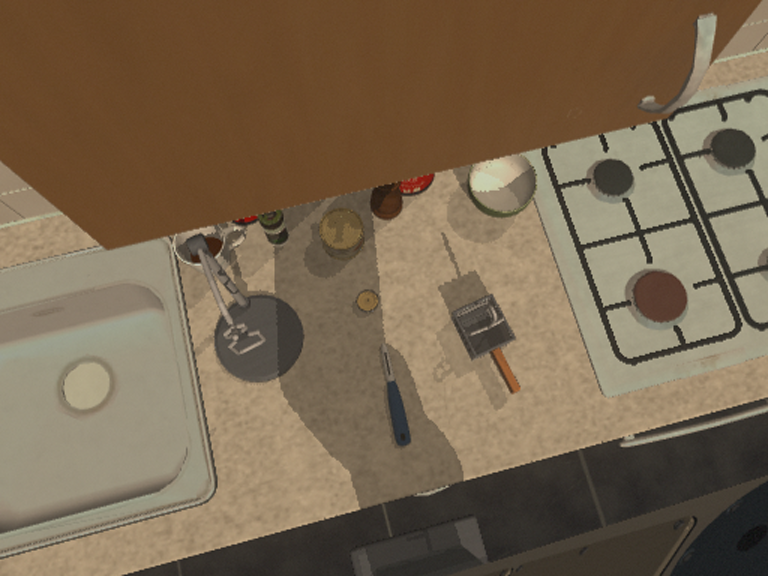

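The pictures show the stand at scene (298,398)/top (259,337), with the hanger at scene (312,310). The basket is at scene (475,320)/top (484,328), its handle pointing to top (515,388). I'll crop both for a precise pose.

```bash
cat > crop.py <<'E'
import cv2,numpy as np
def crop(img,x0,y0,w,h,s):
    c=cv2.resize(img[y0:y0+h,x0:x0+w,::-1],None,fx=s,fy=s,interpolation=cv2.INTER_CUBIC)
    c=cv2.convertScaleAbs(c,alpha=1.4,beta=10)
    for k in range(0,w,10):
        cv2.line(c,(k*s,0),(k*s,4),(0,255,255),1)
        if k%20==0: cv2.putText(c,str(x0+k),(k*s,14),0,.35,(0,0,255),1)
    for k in range(0,h,10):
        cv2.line(c,(0,k*s),(4,k*s),(0,255,255),1)
        if k%20==0: cv2.putText(c,str(y0+k),(5,k*s+4),0,.35,(0,0,255),1)
    return c
E
python3 - <<'E'
from crop import *
s=np.load("scene0.npz")["frame"];t=np.load("top0.npz")["frame"]
cv2.imwrite("pics/stand.png",np.hstack([crop(s,155,150,80,140,4),crop(t,120,150,90,140,4)]))
cv2.imwrite("pics/bask.png",np.hstack([crop(s,290,180,65,65,6),crop(t,295,190,65,75,6)[:390]]))
E
```

```text
(no output)
```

View pics/stand.png

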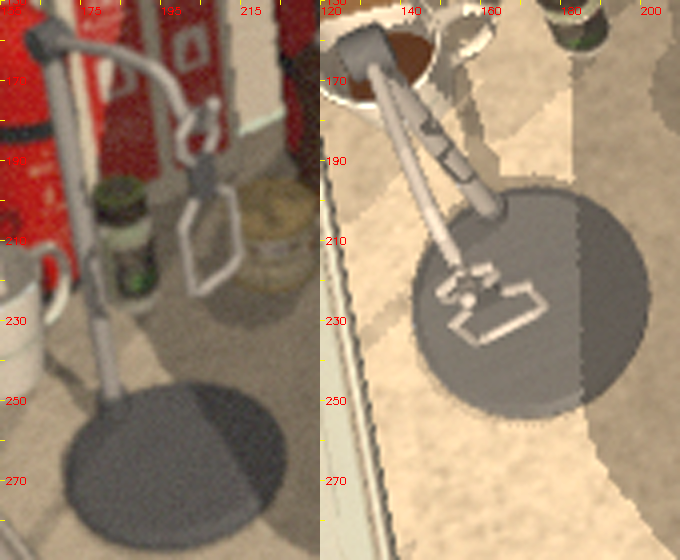

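View pics/bask.png

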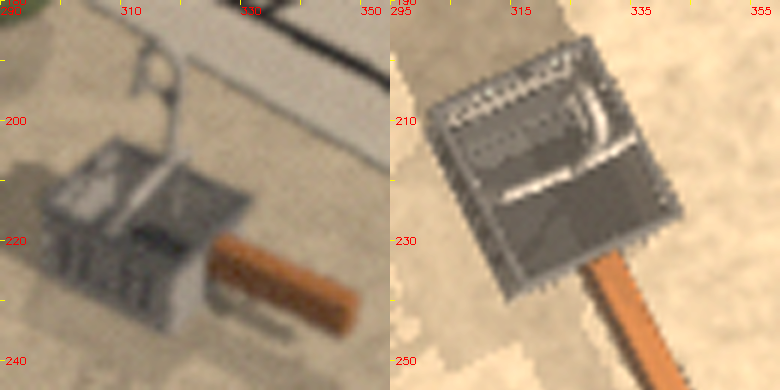

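```bash
cat > fit.py <<'E'
import numpy as np
from scipy.optimize import least_squares
cam={n:dict(np.load(n+"0.npz")) for n in("scene","top")}
def proj(n,P):
    c=cam[n];p=np.atleast_2d(P)@c["view"][:3,:3].T+c["view"][:3,3];q=p@c["intrinsics"].T;return q[:,:2]/q[:,2:]
def T(p,P):
    c,s=np.cos(p[2]),np.sin(p[2]);P=np.atleast_2d(P)/1000
    return P@np.array([[c,s,0],[-s,c,0],[0,0,1]])+[p[0],p[1],0]
def fit(obs,p0):
    # obs: (cam, model mm, px)
    f=lambda p:np.concatenate([(proj(n,T(p,m))-u).ravel() for n,m,u in obs])
    best=min((least_squares(f,[p0[0],p0[1],a],loss="soft_l1") for a in np.arange(-3,3.2,.7)),key=lambda r:r.cost)
    return best.x,f(best.x).reshape(-1,2)
E
cat > run1.py <<'E'
from fit import *
np.set_printoptions(precision=4,suppress=True)
S=lambda x,y:(290+x/6,180+y/6)
U=lambda x,y:(295+(x-390)/6,190+y/6)
b=[("top",(-40,35,45),U(510,300)),("top",(-40,-35,45),U(683,212)),("top",(40,35,45),U(428,110)),("top",(40,-35,45),U(590,38)),
("scene",(40,35,45),S(42,210)),("scene",(40,-35,45),S(117,137)),("scene",(-40,-35,45),S(252,198)),("scene",(-40,35,0),S(170,333)),("scene",(-118,7,45),S(343,316)),("scene",(-118,-7,45),S(358,291))]
B,r=fit(b,(.5,-.3));print("basket",B,"\n",r)
print("hook scene px",(proj("scene",T(B,[(0,0,141),(13.5,0,108),(-10,0,110)]))-[290,180])*6)
print("hook top px",(proj("top",T(B,[(0,0,141),(13.5,0,108),(-10,0,110)]))-[295,190])*6+[390,0])
S=lambda x,y:(155+x/4,150+y/4)
U=lambda x,y:(120+(x-320)/4,150+y/4)
s=[("top",(58,0,12),U(531,302)),("scene",(58,0,9),S(175,464)),("top",(0,0,194),U(512,323)),("scene",(0,0,194),S(218,278)),
("top",(120,0,12),U(490,208)),("scene",(120,0,12),S(112,398)),("scene",(120,0,310),S(47,42)),("top",(120,0,310),U(363,50))]
P,r=fit(s,(.5,.1));print("stand",P,"\n",r)
# hanger bar by triangulation, bar ends
for a,c in(((478,343),(193,292)),((547,303),(241,262)),((512,323),(218,278))):
    g=least_squares(lambda X:np.concatenate([(proj("top",X)-U(*a))[0],(proj("scene",X)-S(*c))[0]]),[.5,0,.2]);print(g.x,g.cost)
np.savez("poses.npz",B=B,P=P)
E
python3 run1.py
```

```text
basket [ 0.5122 -0.1743  0.1669] 
 [[ 1.9638 -2.8128]
 [-1.2437  0.2527]
 [ 1.2369 -0.3587]
 [-0.5033  0.4823]
 [-0.3574 -0.7818]
 [-0.1585  0.8094]
 [-0.4824  0.7705]
 [-0.605   1.2072]
 [ 0.8304 -0.878 ]
 [ 0.6841  0.8056]]
hook scene px [[162.7395  47.6671]
 [132.8732  93.0279]
 [174.1861 107.6879]]
hook top px [[592.5672 103.3061]
 [563.1633  93.2303]
 [591.3244 145.8994]]
stand [ 0.5385  0.1779 -6.071 ] 
 [[-0.1672 -1.3907]
 [-0.0044 -1.6904]
 [ 0.1657 -0.3391]
 [-1.0323  0.2953]
 [ 0.2961  0.8358]
 [-0.0514  4.0124]
 [-0.1385  0.0559]
 [ 0.6725  0.7035]]
[0.5307 0.1966 0.1995] 0.00010221199444554298
[0.5429 0.1576 0.194 ] 0.3736638127701577
[0.5367 0.1774 0.1961] 0.22827229489222264
```

```bash
sed -i 's/^b=\[("top",(-40,35,45),U(510,300)),/b=[("top",(-118,7,45),(777\/3*.0+ 508\/1.5,391\/1.5)),("top",(-118,-7,45),(519.5\/1.5,386\/1.5)),/' run1.py; python3 run1.py | head -14
cat > ov.py <<'E'
from fit import *; import cv2
from crop import crop
def draw(img,n,x0,y0,w,h,s,lines):
    c=crop(img,x0,y0,w,h,s)
    for L,col in lines:
        q=((proj(n,L)-[x0,y0]+.5)*s).astype(np.int32);cv2.polylines(c,[q],False,col,1,cv2.LINE_AA)
    return c
def basket(p):
    r=lambda z:[(40,35,z),(-40,35,z),(-40,-35,z),(40,-35,z),(40,35,z)]
    L=[(r(45),(0,255,0)),(r(0),(255,0,255)),([(-39,7,45),(-118,7,45),(-118,-7,45),(-39,-7,45)],(255,255,0)),([(-118,7,21),(-118,-7,21)],(255,255,0)),
    ([(-10,0,90),(-10,0,131)]+[(2-11.7*np.cos(a),0,129.5+11.5*np.sin(a)) for a in np.arange(0,3.2,.3)]+[(13.5,0,108)],(0,255,255))]
    return [(T(p,a),c) for a,c in L]
def stand(p,h):
    e=np.arange(0,6.4,.1)
    L=[([(58+75*np.cos(a),75*np.sin(a),z) for a in e],(0,255,0)) for z in(0,12)]+[([(120,0,12),(120,0,310)],(255,255,0))]
    H=[(0,20,59),(0,20,0),(0,-20,0),(0,-20,59)]
    return [(T(p,a),c) for a,c in L]+[(T((h[0],h[1],h[3]),H)+[0,0,h[2]],(0,255,255))]
E
python3 - <<'E'
from ov import *
z=np.load("poses.npz");s=cam["scene"]["frame"];t=cam["top"]["frame"];B,P=z["B"],z["P"]
L=basket(B);M=stand(P,(.5368,.1774,.196,.28))
a=np.hstack([draw(s,"scene",290,180,65,65,6,L),draw(t,"top",295,190,65,65,6,L)])
b=np.hstack([draw(s,"scene",155,190,97,50,4,M),draw(t,"top",130,190,98,70,4,M)[:200]])
cv2.imwrite("pics/ov.png",np.vstack([a,np.pad(b,((0,0),(0,0),(0,0)))[:,:780]]))
E
```

```text
basket [ 0.5139 -0.175   0.1553] 
 [[ 2.8692  0.7059]
 [ 0.4306  1.6914]
 [-1.2652 -0.2379]
 [ 1.4239 -1.2743]
 [-0.1886 -0.1341]
 [-0.6022 -1.2598]
 [-0.2018  0.467 ]
 [-0.7152  0.5439]
 [-1.0594  0.8386]
 [ 0.2593 -1.05  ]
 [ 0.1672  0.6607]]
hook scene px [[161.1496  45.6573]
 [131.5388  90.8676]
```

View pics/ov.png

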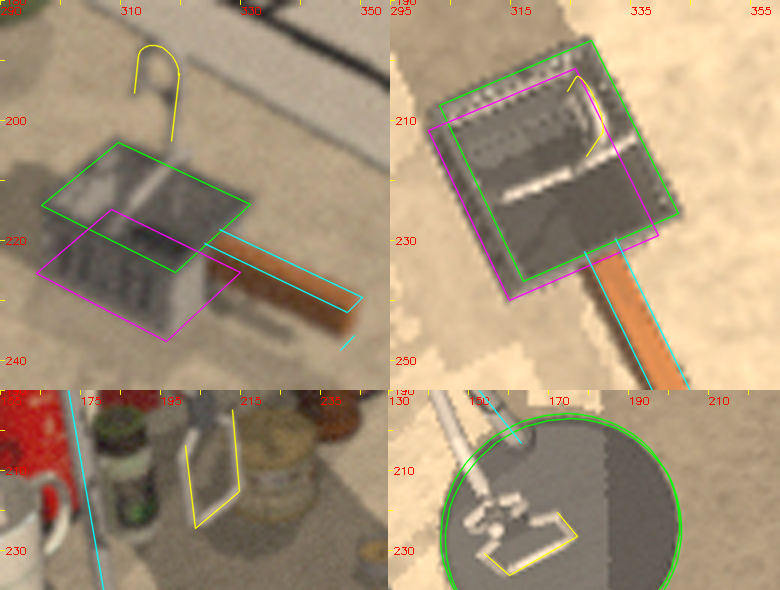

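```bash
sed -i 's/S=lambda x,y:(\([0-9]*\)+x\/\([46]\),\([0-9]*\)+y/S=lambda x,y:(\1-.45+x\/\2,\3-.45+y/; s/U=lambda x,y:(\([0-9]*\)+(/U=lambda x,y:(\1-.45+(/; s/^\(U=.*\),\(1[59]0\)+y/\1,\2-.45+y/; s/(777.*386\/1.5)),/("top",(-40,35,0),U(510,300)),/' run1.py
sed -i 's/("top",(-118,7,45),("top"/("top"/; s/("top",(40,35,45),U(428,110))/("top",(40,35,0),U(428,110))/' run1.py; grep -n "^b=\|^S=\|^U=" run1.py; python3 run1.py
python3 - <<'E'
from workcell import kinematics
from scipy.spatial.transform import Rotation as R
import numpy as np
for yaw in(.15,.28):
  for p in((.425,-.19,.033),(.42,.15,.09),(.40,.14,.13)):
    for k in(yaw,yaw+np.pi,yaw-np.pi):
        q=(R.from_euler("z",k)*R.from_quat([1,0,0,0])).as_quat();print(p,kinematics.solve_ik(p,q))
E
```

```text
3:S=lambda x,y:(290-.45+x/6,180-.45+y/6)
4:U=lambda x,y:(295-.45+(x-390)/6,190-.45+y/6)
5:b=[("top",(-40,35,0),U(510,300)),("top",(-40,-35,45),U(683,212)),("top",(40,35,0),U(428,110)),("top",(40,-35,45),U(590,38)),
10:S=lambda x,y:(155-.45+x/4,150-.45+y/4)
11:U=lambda x,y:(120-.45+(x-320)/4,150-.45+y/4)
basket [ 0.5153 -0.1761  0.1539] 
 [[ 0.0682 -0.6278]
 [-0.5804 -0.4404]
 [ 0.3107  2.7763]
 [ 0.5408 -0.3305]
 [-0.2441 -1.2005]
 [ 0.1689  0.5691]
 [-0.3994  0.6356]
 [-0.756   0.8778]
 [ 0.5028 -0.998 ]
 [ 0.4157  0.7226]]
hook scene px [[160.4002  43.5197]
 [130.8743  88.7011]
 [171.6985 103.5387]]
hook top px [[594.7262  94.3214]
 [565.6821  84.386 ]
 [593.1248 137.2458]]
stand [0.5399 0.1784 0.2123] 
 [[-0.0581 -1.4153]
 [-0.0196 -1.4317]
 [ 0.2092 -0.4649]
 [-1.131   0.5526]
 [ 0.4102  0.8254]
 [-0.0448  4.285 ]
 [-0.2152  0.3578]
 [ 0.6847  0.5521]]
[0.5316 0.1972 0.2006] 8.93033262350216e-07
[0.5438 0.1582 0.1951] 0.378554902830075
[0.5376 0.1779 0.1972] 0.23467735815037433
(0.425, -0.19, 0.033) [-4.23627440e-01  4.49160537e-01  2.11936635e+00 -4.44089210e-16
  5.73065769e-01
[... 1332 characters left out ...]
2, 0.15, 0.09) [ 3.39660570e-01  3.15521379e-01  2.13566792e+00 -4.44089210e-16
  6.90403355e-01  1.63045690e+00]
(0.42, 0.15, 0.09) [ 3.39660570e-01  3.15521379e-01  2.13566792e+00 -4.44089210e-16
  6.90403355e-01 -1.51113576e+00]
(0.42, 0.15, 0.09) [ 3.39660570e-01  3.15521379e-01  2.13566792e+00 -4.44089210e-16
  6.90403355e-01 -1.51113576e+00]
(0.4, 0.14, 0.13) [ 3.33135343e-01  2.11537174e-01  2.15395443e+00 -4.44089210e-16
  7.76101053e-01  1.62393167e+00]
(0.4, 0.14, 0.13) [ 3.33135343e-01  2.11537174e-01  2.15395443e+00 -4.44089210e-16
  7.76101053e-01 -1.51766098e+00]
(0.4, 0.14, 0.13) [ 3.33135343e-01  2.11537174e-01  2.15395443e+00 -4.44089210e-16
  7.76101053e-01 -1.51766098e+00]
```

```bash
cat > rob.py <<'E'
from workcell import bot,hand,kinematics,get_obs,vision,hand_in
from scipy.spatial.transform import Rotation as R
import numpy as np
np.set_printoptions(precision=4,suppress=True)
B=np.array([.5145,-.1755,.155]); BAR=np.array([.5375,.178,.195]); HY=.26; TILT=.5
def ori(yaw,t=TILT): return R.from_euler("z",yaw)*R.from_euler("y",-t)*R.from_quat([1,0,0,0])
def tcp(pos,yaw,ref,back=0,t=TILT):
    """TCP pose putting basket-frame point ref (m) at pos; back = retreat along tool axis."""
    o=ori(yaw,t); g=np.array(pos)+R.from_euler("z",yaw).apply(np.array([-.088,0,.033])-ref)
    return g+o.apply([0,0,.002-back]),o.as_quat()
SEAT=np.array([0,0,.135]); ORG=np.zeros(3)
def seat(dx,dy,dz,back=0,t=TILT):
    return tcp(BAR+R.from_euler("z",HY).apply([dx,dy,dz]),HY,SEAT,back,t)
E
python3 - <<'E'
from rob import *
for t in(0,.3,.5,.7):
    for p in(tcp([*B[:2],0],B[2],ORG,0.08,t),tcp([*B[:2],0],B[2],ORG,0,t),tcp([*B[:2],.1],B[2],ORG,0,t),seat(-.07,0,.04,0,t),seat(0,0,.04,0,t),seat(0,0,-.01,0,t),seat(0,0,-.01,.1,t)):
        print(t,p[0],kinematics.solve_ik(*p))
E
```

```text
0 [ 0.4276 -0.1891  0.111 ] [-0.4196  0.3044  2.0795 -0.      0.7577  0.9962]
0 [ 0.4276 -0.1891  0.031 ] [-0.4196  0.4551  2.1158 -0.      0.5707  0.9962]
0 [ 0.4276 -0.1891  0.131 ] [-0.4196  0.2704  2.0662 -0.      0.805   0.9962]
0 [0.3848 0.1374 0.131 ] [ 0.3392  0.1881  2.1828 -0.      0.7707  1.65  ]
0 [0.4525 0.1554 0.131 ] [ 0.3277  0.2852  2.0441 -0.      0.8123  1.6384]
0 [0.4525 0.1554 0.081 ] [ 0.3277  0.3713  2.0737 -0.      0.6966  1.6384]
0 [0.4525 0.1554 0.181 ] [ 0.3277  0.2088  2.0046 -0.      0.9282  1.6384]
0.3 [ 0.4048 -0.1926  0.1075] [-0.5944  0.2169  2.2795  0.4646  0.4659  0.4232]
0.3 [ 0.4281 -0.189   0.0311] [-0.5531  0.4169  2.2787  0.7423  0.2883  0.1638]
0.3 [ 0.4281 -0.189   0.1311] [-0.5531  0.1906  2.2288  0.3934  0.5252  0.5404]
0.3 [0.3854 0.1375 0.1311] [ 0.3634  0.0765  2.3741 -0.0796  0.3936  1.7432]
0.3 [0.453  0.1555 0.1311] [ 0.3445  0.1801  2.2432 -0.0612  0.42    1.7075]
0.3 [0.453  0.1555 0.0811] [ 0.3445  0.2898  2.2746 -0.0907  0.2792  1.7387]
0.3 [0.4245 0.1479 0.1766] [ 0.3516  0.0438  2.2586 -0.0525  0.5409  1.7034]
0.5 [ 0.3906 -0.19
[... 377 characters left out ...]
.5 [0.4534 0.1556 0.0812] [ 0.3601  0.2912  2.4039  3.8922  0.0703 -2.2323]
0.5 [0.4071 0.1433 0.169 ] [ 0.3774 -0.0179  2.4289 -0.2385  0.2401  1.9058]
0.7 [ 0.3779 -0.1968  0.0927] [-0.9363  0.3382  2.4889  1.6512  0.6107 -1.0717]
0.7 [ 0.4288 -0.1889  0.0315] [-0.7896  0.5508  2.4413  2.032   0.6223 -1.3622]
0.7 [ 0.4288 -0.1889  0.1315] [-0.7896  0.2412  2.4182  1.5322  0.5497 -0.768 ]
0.7 [0.3861 0.1377 0.1315] [ 0.4213  0.1108  2.6306  3.4868  0.3107 -1.7769]
0.7 [0.4537 0.1557 0.1315] [ 0.3797  0.1939  2.4998  3.4456  0.26   -1.7734]
0.7 [0.4537 0.1557 0.0815] [ 0.3797  0.3687  2.522   3.3188  0.4517 -1.6388]
0.7 [0.3914 0.1391 0.158 ] [ 0.4169  0.0092  2.5972  3.7112  0.1878 -2.0119]
```

```bash
sed -i 's/TILT=.5/TILT=.2/' rob.py
python3 - <<'E'
from rob import *
bot.reach(*tcp([*B[:2],0],B[2],ORG,0.09))
p,q=tcp([*B[:2],0],B[2],ORG,0)
bot.servo_line(p,q,.1)
o0=get_obs();print(o0["position"]-p,o0["wrist_force"])
hand.move_gripper(0.0,100)
o=get_obs();print(o["gripper_width"],o["grip_force"],o["wrist_force"],o["time_s"])
p,q=tcp([*B[:2],.1],B[2],ORG,0)
bot.servo_line(p,q,.08);bot.dwell(.3)
print(get_obs()["wrist_force"],get_obs()["ft_torque"])
p,q=tcp([.42,.0,.1],.2,ORG,0);bot.servo_line(p,q,.15)
p,q=seat(-.07,0,.04);bot.servo_line(p,q,.15);bot.dwell(.5)
o=get_obs();print(o["position"]-p,o["wrist_force"],o["ft_torque"],o["gripper_width"],o["time_s"])
from crop import *
for n in("scene","top"):
    r=vision.read_camera(n);np.savez(n+"1.npz",**r)
s=np.load("scene1.npz")["frame"];t=np.load("top1.npz")["frame"]
cv2.imwrite("pics/pre.png",np.hstack([crop(s,185,150,95,140,4),crop(t,120,165,100,140,4)]))
E
```

```text
[ 0.0002 -0.0002  0.0003] [0.1963 0.0671 0.3241]
0.012828240031890186 97.36850380897522 [-1.8196  0.1935  6.3872] 3.3167
[-0.4811  0.1358 -1.3808] [-0.0324  0.3009  0.0006]
[ 0.     -0.0001  0.    ] [ 0.5665 -0.232  -1.7012] [-0.0628  0.2258  0.0048] 0.012707720512455258 8.2
```

View pics/pre.png

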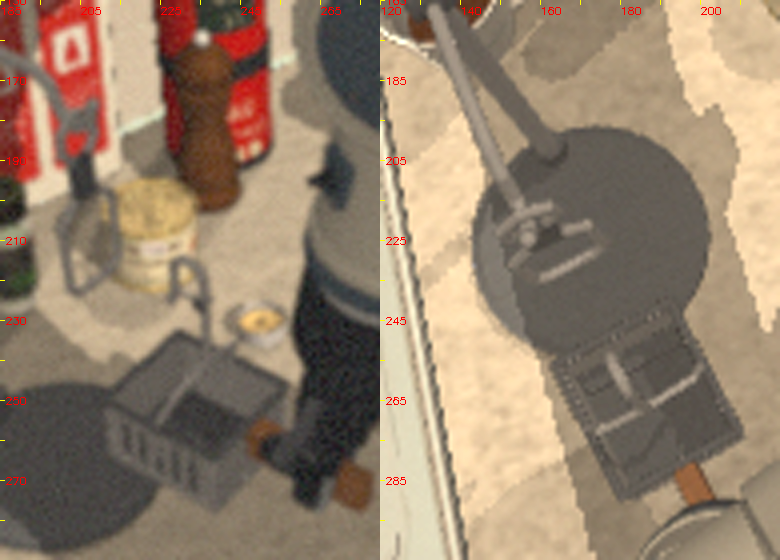

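The basket is held upright, with its hook at scene (230,217) and the hanger bar at scene (207,220). I'll overlay the predictions to check the in-hand offset.

Run:
```python
from ov import *
from rob import *
s=np.load("scene1.npz")["frame"];t=np.load("top1.npz")["frame"]
o=BAR+R.from_euler("z",HY).apply([-.07,0,.04])-SEAT
L=[(a+[0,0,o[2]],c) for a,c in basket((o[0],o[1],HY))]+stand((.5399,.1784,.2123),(*BAR,.28))[-1:]
cv2.imwrite("pics/pre2.png",np.hstack([draw(s,"scene",195,195,80,90,5,L),draw(t,"top",130,200,80,90,5,L)]))
```

```text
(no output)
```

View pics/pre2.png

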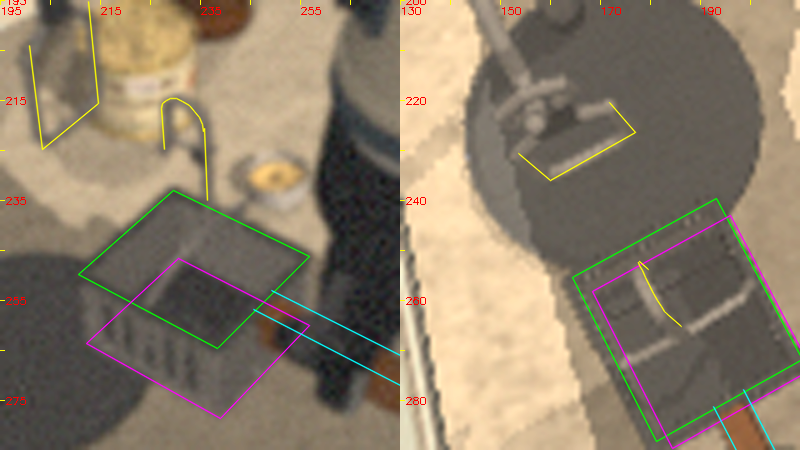

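```bash
cat >> rob.py <<'E'
def force(n=6):
    F=[]
    for _ in range(n): F.append(np.r_[get_obs()["wrist_force"],get_obs()["ft_torque"]]);bot.dwell(.03)
    return np.mean(F,0)
E
python3 - <<'E'
from rob import *
f0=force(12);np.save("f0.npy",f0);print(f0)
for dx in(-.045,-.025,-.010,.001):
    bot.servo_line(*seat(dx,0,.04),velocity=.05);f=force(4)-f0;print(dx,f)
    if np.linalg.norm(f[:3])>2.5: print("stop");break
else:
    bot.dwell(.6)
    for dz in(.034,.029): bot.servo_line(*seat(.001,0,dz),velocity=.03);print(dz,force(4)-f0)
from ov import *
for n in("scene","top"): np.savez(n+"2.npz",**vision.read_camera(n))
s=np.load("scene2.npz")["frame"];t=np.load("top2.npz")["frame"]
o=BAR+R.from_euler("z",HY).apply([.001,0,dz])-SEAT
L=[(a+[0,0,o[2]],c) for a,c in basket((o[0],o[1],HY))[-1:]]+stand((.5399,.1784,.2123),(*BAR,.28))[-1:]
a=[np.vstack([draw(s,"scene",187,183,50,50,8,l) ]) for l in([],L)]
b=[draw(t,"top",140,208,66,30,6,l)[:,:400] if 0 else draw(t,"top",140,210,50,25,8,l) for l in([],L)]
cv2.imwrite("pics/in.png",np.vstack([np.hstack(a),np.hstack(b)]));print(get_obs()["time_s"])
E
```

```text
[ 0.1294  0.1474 -1.6439 -0.0676  0.2548 -0.0023]
-0.045 [-0.0078 -0.0099 -0.0699  0.0076 -0.003  -0.0118]
-0.025 [ 0.064   0.008  -0.0861  0.0135  0.0135 -0.0055]
-0.01 [-0.3039 -0.0872  0.1362  0.0099  0.0304  0.0224]
0.001 [-0.5401 -0.1627 -0.0788 -0.0225  0.0304  0.0106]
0.034 [-0.1339 -0.366   0.2361 -0.0032  0.0127 -0.0053]
0.029 [ 0.2018 -0.0964  0.6544 -0.0032  0.045   0.0048]
12.8833
```

View pics/in.png

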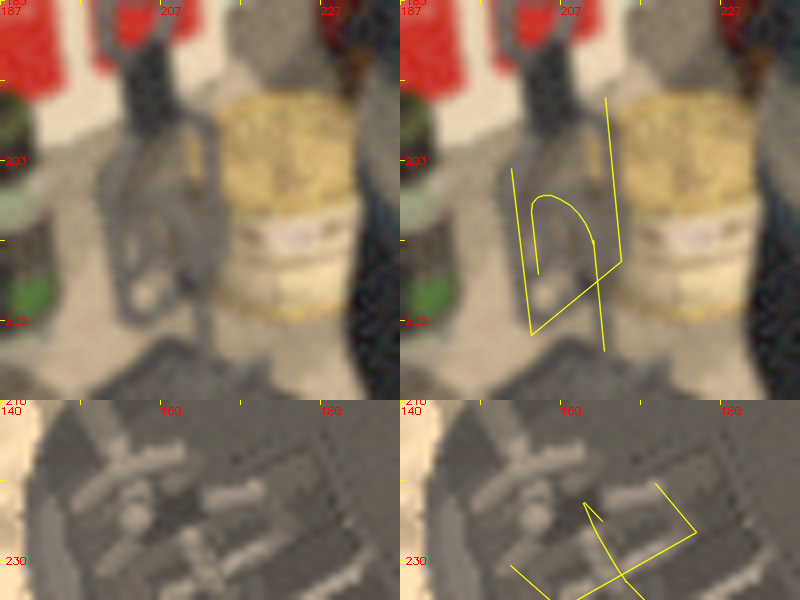

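Run:
```python
from rob import *
f0=np.load("f0.npy");dz=.029;peak=0;drop=False
while dz>-.030:
    dz-=.001; bot.servo_line(*seat(.001,0,dz),velocity=.025);bot.dwell(.05)
    f=force(3)-f0;print(round(dz,4),f[[0,1,2,4]])
    if np.linalg.norm(f[:3])>8.3: print("too much");break
    if not drop:
        peak=max(peak,f[2])
        if peak>3 and f[2]<peak-1.7: drop=True;print("drop")
    elif f[2]>2.5: print("crown");break
print(get_obs()["time_s"],get_obs()["gripper_width"])
```

```text
0.028 [-0.1405 -0.5237  0.5603 -0.0164]
0.027 [-0.0948 -0.0366 -0.2886  0.0184]
0.026 [-0.1206  0.107   0.2166  0.0489]
0.025 [ 0.1965 -0.4292 -0.2838  0.0082]
0.024 [ 0.1053 -0.3003  0.3609  0.0183]
0.023 [-0.3426  0.4698 -0.5118 -0.0141]
0.022 [-0.415  -0.128   0.7184 -0.0049]
0.021 [-0.0012  0.2099  0.738  -0.0499]
0.02 [-0.3399  0.0141  0.3908 -0.0998]
0.019 [-0.3473 -0.4411  1.1333 -0.116 ]
0.018 [-0.254  -0.2588  1.3383 -0.1611]
0.017 [ 0.1224 -0.3564  1.4751 -0.19  ]
0.016 [ 0.1419  0.0287  2.0077 -0.2109]
0.015 [-0.0594 -0.0157  2.3438 -0.2575]
0.014 [-0.0461  0.003   2.9298 -0.2416]
0.013 [-0.4539  0.1558  2.2707 -0.3183]
0.012 [ 0.0512 -0.2051  3.024  -0.3476]
0.011 [ 0.0658 -0.3361  3.5937 -0.3508]
0.01 [ 0.1877 -0.2086  3.4535 -0.409 ]
0.009 [ 0.2827  0.0383  3.6315 -0.399 ]
0.008 [-0.047  -0.6071  3.6544 -0.4528]
0.007 [-0.0216 -0.7142  4.1711 -0.4554]
0.006 [-0.2405 -0.0741  4.7276 -0.4872]
0.005 [-0.2176 -0.093   3.87   -0.5139]
0.004 [-0.1318 -0.1024  4.5461 -0.5038]
0.003 [ 0.53   -0.4672  4.6422 -0.523 ]
0.002 [ 0.0567 -0.3655  4.6839 -0.5762]
0.001 [ 0.0423 -0.0463  5.4337 -0.5692]
-0.0 [-0.2316  0.0417  5.8934 -0.5945]
-0.001 [-0.7219  0.1613  5.4036 -0.6229]
-0.002 [-0.1386 -0.5566  3.28   -0.441 ]
drop
-0.003 [-0.022  -0.0437  3.6734 -0.423 ]
crown
25.6833 0.01279903848916538
```

Run:
```python
from rob import *
f0=np.load("f0.npy");dz=-.003
while dz<.003:
    dz+=.0005; bot.servo_line(*seat(.001,0,dz),velocity=.02);bot.dwell(.1)
    f=force(10)-f0;print(round(dz,4),f[[0,1,2,4]])
    if (f[2]-f[4]/.12)/2<1.25: break
from ov import *
for n in("scene","top"): np.savez(n+"3.npz",**vision.read_camera(n))
s=np.load("scene3.npz")["frame"];t=np.load("top3.npz")["frame"]
a=np.hstack([draw(s,"scene",185,180,50,60,8,[]),draw(t,"top",140,200,50,60,8,[])])
cv2.imwrite("pics/hook.png",a);print(get_obs()["time_s"])
```

```text
-0.0025 [-0.1382 -0.0603  3.652  -0.3952]
-0.002 [-0.3173 -0.0521  3.545  -0.3761]
-0.0015 [-0.2841 -0.2242  3.2497 -0.3738]
-0.001 [-0.3166 -0.1856  3.189  -0.3447]
-0.0005 [-0.2519 -0.1615  2.8628 -0.3676]
0.0 [ 0.0228 -0.1347  2.624  -0.3144]
0.0005 [-0.2865  0.065   2.8641 -0.2979]
0.001 [-0.172  -0.0148  2.2808 -0.2947]
0.0015 [ 0.1183  0.0233  2.3552 -0.2548]
0.002 [-0.3489 -0.1818  2.1329 -0.2514]
0.0025 [-0.0198 -0.3159  2.201  -0.2316]
0.003 [-0.2503 -0.0648  2.0419 -0.2117]
33.9833
```

View pics/hook.png

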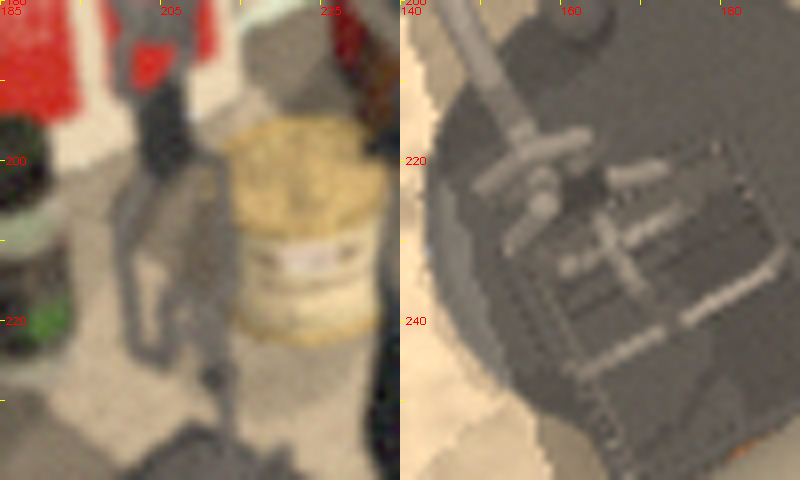

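The bar is at about scene (208,220) and the hook's hinge at (211.5,227). By the sag estimate (about 0.3 N/mm), hook_seat is still roughly 9 mm above the bar, so the gate is only part-way open. I'll keep pulling.

Run:
```python
from rob import *
f0=np.load("f0.npy");dz=.003
hist=[];prev=None
while dz>-.030:
    dz-=.001; bot.servo_line(*seat(.001,0,dz),velocity=.03);bot.dwell(.03)
    f=force(3)-f0; rel=dz*1000+f[2]/.3; hist.append(-f[4]);print(round(dz,4),f[[0,2,4]],round(rel,1))
    if np.linalg.norm(f[:3])>8.5: print("too much");break
    if len(hist)>4 and hist[-1]<max(hist)-.11: print("drop");break
bot.dwell(.1);f=force(10)-f0;print(dz,f[[0,1,2,4]],dz*1000+f[2]/.3)
for n in("scene","top"): np.savez(n+"4.npz",**vision.read_camera(n))
print(get_obs()["time_s"])
```

```text
0.002 [-0.523   2.2871 -0.2454] 9.6
0.001 [-0.0353  2.0002 -0.2688] 7.7
0.0 [-0.0127  3.3853 -0.2954] 11.3
-0.001 [ 0.2594  3.6871 -0.3705] 11.3
-0.002 [-0.233   3.4947 -0.38  ] 9.6
-0.003 [ 0.036   3.7679 -0.4109] 9.6
-0.004 [-0.2579  3.4284 -0.3915] 7.4
-0.005 [-0.822   1.6107 -0.1087] 0.4
drop
-0.005 [-0.2523 -0.0201  1.7533 -0.1404] 0.844342504396387
37.5833
```

Run:
```python
from rob import *
f0=np.load("f0.npy")
for dz in(-.0045,-.004,-.0035):
    bot.servo_line(*seat(.001,0,dz),velocity=.01);bot.dwell(.3);f=force(15)-f0;print(dz,f[[0,1,2,4]])
    if f[2]<1.3: break
p=R.from_euler("z",HY)
hand.move_gripper(.022);bot.dwell(.5);print(get_obs()["wrist_force"],get_obs()["gripper_width"])
hand.move_gripper(.05);bot.dwell(.2)
bot.servo_line(*seat(.001,0,dz,.03),velocity=.05)
bot.servo_line(*seat(.001,0,dz,.10),velocity=.1)
print(get_obs()["time_s"])
q0,o=seat(-.06,0,dz,.12);bot.servo_line(q0,o,velocity=.15)
import cv2
from crop import crop
fr={}
for k in range(4):
    fr[k]=vision.read_camera("scene")["frame"];bot.dwell(.35)
t=vision.read_camera("top")["frame"]
print([np.abs(fr[k][150:290,180:290].astype(int)-fr[3][150:290,180:290]).mean() for k in range(3)])
cv2.imwrite("pics/end.png",np.hstack([crop(fr[3],185,170,80,120,5),crop(t,130,190,80,120,5)]));print(get_obs()["time_s"])
```

```text
-0.0045 [-0.1105 -0.152   0.9574 -0.1075]
[ 0.1002 -0.2364 -0.0928] 0.02203924689710916
41.575
[np.float64(2.761904761904762), np.float64(2.646168831168831), np.float64(2.584134199134199)]
43.825
```

View pics/end.png

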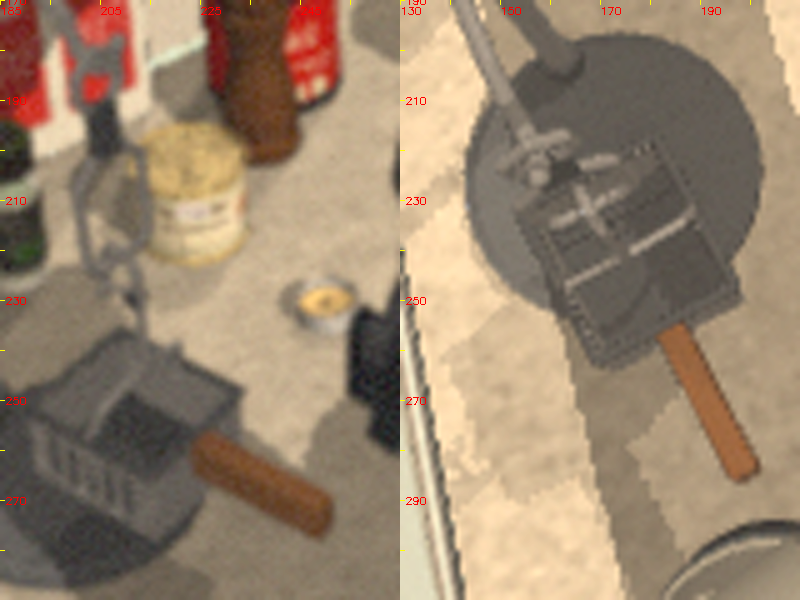

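The basket hangs level and still. Its hook crown is on the bar at scene (208,221), the gate is shut below it, and the gripper is clear. I'm handing in.

Run:
```python
from rob import *
bot.dwell(5);print(get_obs()["time_s"],hand_in())
```

```text
the job is handed in; nothing more can be done
48.825 None
```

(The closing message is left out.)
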